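# Slide a clock plate over the board's edge and lay it on the movement stand

### The job

Do not pick the thin brass clock plate up from where it lies flat: pressing lightly on it with the fingertips, slide it across the white work board until about a third of its length hangs over the board's front edge (the one facing the robot). Then take it by its two long edges where it overhangs, lift it off and lay it gently, not dropped, flat on the four posts of the movement stand, centred on them and lined up with the stand. Never let it fall off the board, and leave the other things on the bench where they are.

Things in the scene. Friction and masses are not known exactly. Their poses are not given: they have to be found in the camera images.
- plate: thin brass movement plate: 112 mm long (its x), 52 wide (y), 2.5 thick (z), 90 to 170 g, with small pivot holes; lies loose and flat on the work board, its -x end towards the board's front edge within 0.3 rad. Origin: its centre, half-way up. Slides easily (friction 0.25 on the board, varying by a fifth; fingertips grip better); tips off if its centre passes the edge or its overhang is pressed
- plate_front (a point): middle of the plate's -x short end, 56 mm from its centre, half-way up its thickness
- work_board: fixed raised work board, white laminate on chipboard, 400 x 400 mm, top 46 mm above the bench. Origin: at bench level below the middle of its straight front edge; x points from that edge in over the board, y along it. A small fixed lathe, 125 mm high, stands across its back from 290 mm inwards; free air in front of the edge down to the bench
- front_edge (a point): middle of the board's front edge, on the top surface; axes as the work board's
- stand: fixed movement stand left or right of the board: iron foot 120 x 68 x 14 mm, four thin steel posts with flat heads 10 mm across, centred 34 mm either side of the middle along its x (long) and 13 mm along its y; tops 80 mm above the bench, no lip or clamp. The plate's long edges stick out 8 mm past the heads. Origin: centre of its underside. Plate lies along its x, either end round
- stand_top (a point): centre of the four post tops, 80 mm above the bench: the plate lies with its centre here (1.25 mm higher), axes as the stand's
- parts_tray: shallow brown tray of old parts, 130 x 100 x 32 mm, heavy, on the other side of the work board from the stand; origin: centre of its underside
- loupe: black eyeglass loupe, a truncated cone 34 mm across and 28 mm high, standing on the work board beside the plate; origin: centre of its underside
- barrel: small toothed brass spring barrel, 36 mm across, 22 mm high, standing on the work board on the other side of the plate; origin: centre of its underside
- dial: round white clock dial, 80 mm across, 3 mm thick, lying on the work board just in front of the lathe; origin: centre of its underside
- oil_pot: small white oil pot with steel lid, 34 mm across, 24 mm high, on the work board; origin: centre of its underside
- screwdriver: small steel screwdriver, 108 mm long, 11 mm thick, lying on the bench between robot and work board; origin: near its middle, on the bench
- benzine: brown bottle, 48 mm across, 100 mm high, on the bench; origin: centre of its underside
- hammer: small hammer with wooden handle, 170 mm long, lying on the bench beside the work board; origin: middle of its length, at bench level
There are look-alikes about, which are no part of the job. Of the things shaped like the plate, the brass one is meant.

How it is judged:
On the way, in this order (a step that is already met when the one before it is completed fails the run):
1. the plate, still lying flat on the board, overhangs its front edge by 25 mm or more (x of plate_front in the frame of front_edge below -0.025 m and y of plate_front in the frame of front_edge between -0.19 and 0.19 m and angle between plate's own z axis and vertical below 0.06 rad and height (world z) of plate below 0.051 m and x of plate in the frame of front_edge above 0 m), for 0.2 s.
2. the plate is lifted clear of the board (height (world z) of plate above 0.066 m and contact force between plate and work_board below 0.01 N), for 0.1 s.
At the end, for the whole second after the job is handed in: the plate lies released and at rest, flat (within 3 degrees) on the four posts of the stand, its centre within 10 mm of the stand's centre and its long side within 8 degrees of the stand's long axis, either end round (horizontal distance between plate and stand_top below 0.01 m and angle between the x axis of plate and the x axis of stand_top, either way round below 0.14 rad and angle between plate's own z axis and vertical below 0.05 rad and z of plate in the frame of stand_top between -0.001 and 0.0045 m and linear speed of plate below 0.01 m/s and contact force between plate and the fingers below 0.01 N); the robot touches nothing.
It fails at once if the plate falls off the board or the stand (height (world z) of plate below 0.03 m).
It fails at once if the plate is picked straight up from the board instead of being slid to the edge (height (world z) of plate between 0.054 and 0.086 m and x of plate in the frame of front_edge above 0.065 m and y of plate in the frame of front_edge between -0.13 and 0.13 m).
It fails at once if the plate is pressed on the board with more than 35 N (contact force between plate and work_board above 35 N).
It fails at once if the plate is dropped onto the stand (faster than 0.4 m/s just above it) (horizontal distance between plate and stand_top below 0.04 m and z of plate in the frame of stand_top below 0.03 m and linear speed of plate above 0.4 m/s).
It fails at once if another thing is shifted by more than 20 mm (distance of any of loupe, barrel, dial, oil_pot, screwdriver, benzine, hammer from where it was at the start of the episode above 0.02 m).
It also fails if it takes over 67 s, if anything falls off the work surface, if the arm or the gripper's body presses on something with over 40 N, if the wrist force passes 120 N, or if a joint passes its speed limit or range.

### The arm

A 6-joint arm with a two-finger parallel gripper is mounted at the origin on the work surface. World frame = base frame: x ahead of the robot, y to its left, z up, the work surface at z = 0. Lengths are in m, angles in rad, forces in N, time in s.
With the tool pointing down it reaches from about 0.325 to 0.9 m from the base axis. Payload 3.5 kg.
Tool frame: the origin (TCP) lies midway between the tips of the shut fingers; the grasp point (between the pads) lies 19 mm behind it; z points along the fingers, y is the direction in which the jaws open and shut (so a half turn about z gives the same grasp; the last joint's range is limited). The gripper opens to 85 mm and grips with 20 to 120 N. Pads are 22 mm wide; open, the fingers measure 114 mm over their backs; the gripper's body (76 mm by 85 mm) begins 54 mm behind the grasp point. The pads swing forward as they close: fully open they stand 13 mm farther back than shut.
Start: joints at [0.999, 0.276, -0.026, 1.268, 0, 1.467], TCP at [0.282, 0.558, 0.231] pointing down, gripper open.
Joint ranges: [-3.12, 3.12], [-0.85, 1.88], [-1.08, 1.24], [-1.95, 2.15], [-1.57, 1.53], [-3.14, 3.14]. Speed limits (rad/s): [2.57, 2.57, 3.14, 3.14, 3.14, 3.14].

### API

Orientations are given as a unit quaternion [x, y, z, w].
In Python, from rig import env gives the robot as it stands. The module is installed in compiled form; this text tells all that it offers.
- The arm moves only by the tool send_rows, never from a script. Its argument "moves" is a list that holds one entry, the list of rows, each a list of 7 numbers: the finger opening in cm, from 0 to 8.54, then the shift along the world's x, y, z in cm, then the turn, a rotation vector about the world's x, y, z in rad. A call has 1 to 10 rows; each row shifts and turns the commanded pose from where the row before left it; what a row does not reach is not made up. A row lasts 1/8 s, in which the tool goes at most 62.5 mm and 10.7 degrees, less where a joint would pass 70% of its speed; a pose out of reach is approached as far as the arm can. A call is refused whole if a number of a shift passes 6.25 or a number of a turn 0.188, either way. A call with a gripper value outside its range is refused whole. The fingers move at their own pace and stop on an object; "squeeze" is the grip in N (left out, the last holds). Time passes only in rows, so rows that do not move let the fingers close. It gives the time, the measured TCP pose, the force and the opening at its end, in the units of the state.
- env.read_state(): the state, without advancing time (a new reading comes with each control period).
- env.camera(name): name is "side" or "top"; returns a dict with "frame" (384x512x3 uint8, red, green, blue), "fx", "fy", "cx", "cy" (pixels), "rvec" (rotation vector, rad) and "tvec" (3), from world to camera coordinates, as OpenCV has them. Camera axes: x right, y down, z forward; pixel columns grow to the right and rows downward; lengths in m; the calibration is good to about 2 mm. A picture is of the moment at which its call begins. There is no depth.
- env.hand_in(): hands the job in, once; it reports no verdict.
Trained networks look in the newest picture that a camera, given by its name, has taken for a name from the list of things; names that differ only in an ending like _2 or _b are one class to them, and where a whole thing is asked for, a point or a joint stands for the part that bears it (a point fixed in the world has none). Each returns a list of dicts, best first, with "p" (0 to 1); they miss things now and then, are a little off and sometimes report something else, mostly with a low value. They report only what shows in the picture. A call takes as long as a camera call. They do not tell look-alikes from the thing itself.
- env.cut_out(camera, label): "region" (384x512 bool, what is visible of it) and "extent" ([centre column, centre row, width, height] as shares, 0 to 1, of the picture: columns of its width, rows of its height, round what is visible of it).
- env.spot_point(camera, label): "centre" ([row, column] as shares, 0 to 1, of the picture: columns of its width, rows of its height: a listed point, or the origin of a listed thing).
The state is a dict: "clock": time; "joints": joint angles; "joint_velocities": joint speeds; "joint_torque": joint torques, N m; "eef_pos": TCP position; "eef_rot": TCP orientation; "ft_force": force on the tool from outside, world axes, zero at the start; "wrist_torque": the same for the moment, N m; "grip_width": opening from 0.0 (shut) to 1.0 (fully open).
Only numpy, scipy, OpenCV 4.12 (cv2) and the standard library are available. Lean on these libraries where they do the work, as an engineer would, in place of code of your own. Each camera call takes 0.05 s, during which the arm holds its last target. There are 200 camera calls.

## Working session

There is one attempt and no reset: what is moved stays moved. The work goes in short steps, Python scripts to look and compute and a tool call to move; the robot and the scene stay as the last step left them, time stands still between calls to the robot, and variables do not carry over. Pictures are saved under pics/ and viewed, about 8 in all and at most 12, crops included, and the job is handed in when it is done.

Besides the shell and the picture viewer there is one more tool, called as name([rows], argument=value, ...), one row to a line, values as JSON. send_rows: Moves the arm, as the interface text tells. Its arguments: {"type":"object","properties":{"moves":{"type":"array"},"squeeze":{"type":"number"}},"required":["moves"]}

```bash
mkdir -p pics
cat > h.py <<'E'
import numpy as np, cv2
from rig import env
def P(c):
    R=cv2.Rodrigues(np.array(c["rvec"],float))[0]; t=np.array(c["tvec"],float).ravel()
    K=np.array([[c["fx"],0,c["cx"]],[0,c["fy"],c["cy"]],[0,0,1]]); return K,R,t
def back(c,u,v,z):
    K,R,t=P(c); d=R.T@np.linalg.inv(K)@np.array([u,v,1.]); o=-R.T@t
    return o+d*(z-o[2])/d[2]
def proj(c,X):
    K,R,t=P(c); p=K@(R@np.array(X,float)+t); return p[:2]/p[2]
E
python3 - <<'E'
from h import *
s=env.read_state(); print({k:np.round(v,3) for k,v in s.items()})
c={}
for n in("top","side"):
    c[n]=env.camera(n); cv2.imwrite(f"pics/{n}0.png",cv2.cvtColor(c[n]["frame"],cv2.COLOR_RGB2BGR))
    print(n, P(c[n])[1].T@-P(c[n])[2])
Z=dict(plate=.047,plate_front=.047,work_board=0,front_edge=.046,stand=0,stand_top=.08,parts_tray=0,loupe=.046,barrel=.046,dial=.046,oil_pot=.046,screwdriver=0,benzine=0,hammer=0)
for l,z in Z.items():
  for n in c:
    for r in env.spot_point(n,l)[:3]:
        v,u=r["centre"]; u*=512;v*=384
        print(l,n,round(r["p"],2),"px",round(u),round(v),np.round(back(c[n],u,v,z),3)[:2])
E
```

```text
{'clock': np.float64(0.0), 'joints': array([ 0.999,  0.277, -0.028,  1.268,  0.   ,  1.467]), 'joint_velocities': array([ 0.001, -0.   ,  0.   ,  0.002,  0.   ,  0.   ]), 'joint_torque': array([-1.0000e-03, -4.4551e+01,  2.9520e+01,  1.7000e-02, -0.0000e+00,
        0.0000e+00]), 'eef_pos': array([0.282, 0.557, 0.23 ]), 'eef_rot': array([ 0.232,  0.973, -0.001, -0.   ]), 'ft_force': array([ 0.245, -0.557, -0.381]), 'wrist_torque': array([ 0.038, -0.006,  0.066]), 'grip_width': np.float64(0.997)}
top [ 0.41489963 -0.00373587  0.96953782]
side [ 0.0774335  -0.67186182  0.58250638]
plate top 0.86 px 319 256 [ 0.337 -0.157]
plate top 0.85 px 254 146 [0.606 0.011]
plate top 0.69 px 195 243 [0.362 0.15 ]
plate side 0.98 px 174 210 [0.342 0.094]
plate side 0.88 px 278 192 [0.613 0.019]
plate side 0.88 px 220 370 [ 0.224 -0.353]
plate_front top 0.91 px 212 253 [0.337 0.106]
plate_front top 0.83 px 251 164 [0.561 0.017]
plate_front top 0.83 px 394 321 [ 0.184 -0.34 ]
plate_front side 0.9 px 238 269 [ 0.364 -0.179]
plate_front side 0.86 px 258 196 [0.554 0.028]
plate_front side 0.69 px 170 219
[... 589 characters left out ...]
.592 0.146]
loupe side 0.59 px 245 175 [0.59  0.148]
barrel top 0.74 px 329 178 [ 0.531 -0.179]
barrel top 0.39 px 128 196 [0.473 0.321]
barrel side 0.6 px 304 241 [ 0.536 -0.185]
dial top 0.91 px 238 85 [0.764 0.056]
dial side 0.54 px 309 173 [0.757 0.055]
dial side 0.27 px 223 232 [ 0.398 -0.053]
oil_pot top 0.62 px 332 126 [ 0.665 -0.187]
oil_pot side 0.58 px 348 221 [ 0.674 -0.185]
screwdriver top 0.55 px 260 215 [ 0.434 -0.01 ]
screwdriver side 0.64 px 224 232 [ 0.429 -0.001]
benzine top 0.9 px 139 146 [0.61  0.315]
benzine side 0.55 px 224 164 [0.614 0.325]
benzine side 0.44 px 303 240 [ 0.575 -0.138]
hammer top 0.9 px 393 154 [ 0.604 -0.358]
hammer side 0.87 px 386 290 [ 0.613 -0.36 ]
```

Run:
```python
import cv2
a=cv2.imread("pics/top0.png"); cv2.imwrite("pics/t1.png",cv2.resize(a[60:360,60:460],None,fx=2,fy=2,interpolation=3))
b=cv2.imread("pics/side0.png"); cv2.imwrite("pics/s1.png",cv2.resize(b[120:384,130:460],None,fx=2.2,fy=2.2,interpolation=3))
```

```text
(no output)
```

View pics/t1.png

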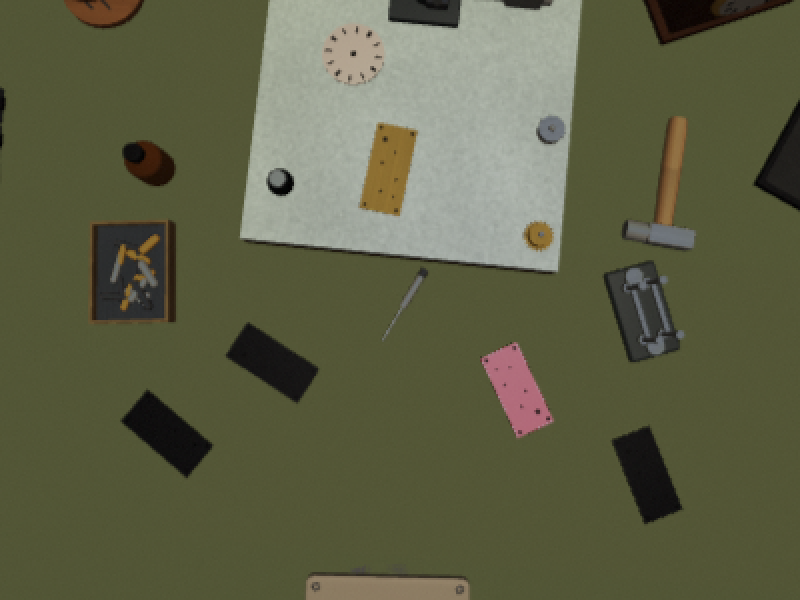

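View pics/s1.png

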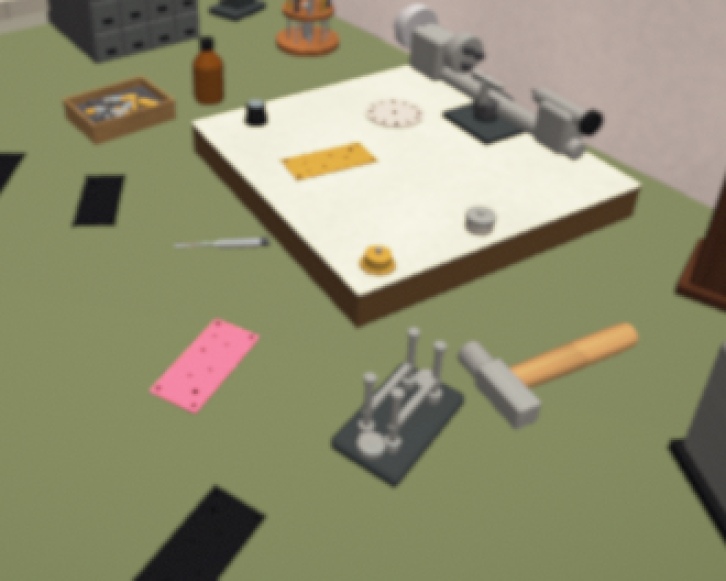

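The brass plate on the board is at top px (254,146). The look-alikes are the pink plate (319,256) and the black ones (195,243), (144,276) and (383,297), all on the bench. I choose the brass one. Next: precise fits and a close crop of the plate and stand.

```bash
cat >> h.py <<'E'
def brass(n,z,c=None,roi=None):
    c=c or env.camera(n); f=c["frame"]; h=cv2.cvtColor(f,cv2.COLOR_RGB2HSV)
    m=cv2.inRange(h,(13,110,60),(30,255,255)); m=cv2.morphologyEx(m,cv2.MORPH_CLOSE,np.ones((5,5)))
    k,lab,st,ce=cv2.connectedComponentsWithStats(m)
    out=[]
    for i in range(1,k):
        if st[i,4]<150: continue
        q=max(cv2.findContours((lab==i).astype(np.uint8),0,2)[0],key=len)[:,0,:]
        w=np.array([back(c,u,v,z)[:2] for u,v in q])
        (x,y),(a,b),an=cv2.minAreaRect((w*1000).astype(np.float32))
        if a<b: an+=90
        an=(an+90)%180-90
        out.append((st[i,4],np.round(ce[i]),round(x,1),round(y,1),round(max(a,b)),round(min(a,b)),round(np.radians(an),3)))
    return out
E
python3 - <<'E'
from h import *
c={n:env.camera(n) for n in("top","side")}
for n in c:
    print(n,*brass(n,.0485,c[n]),sep="\n ")
# board front edge in top
f=c["top"]["frame"]; h=cv2.cvtColor(f,cv2.COLOR_RGB2HSV); print(h[170,230],h[185,200],h[250,260])
m=(h[...,1]<60)&(h[...,2]>110)
pts=[]
for u in range(190,335,3):
    v=np.where(m[150:215,u])[0].max()+150
    pts.append(back(c["top"],u,v+.5,.046)[:2])
pts=np.array(pts); p=np.polyfit(pts[:,1],pts[:,0],1); r=pts[:,0]-np.polyval(p,pts[:,1]);k=abs(r)<.004
p=np.polyfit(pts[k,1],pts[k,0],1); print("edge x=%.4f+%.4f*y"%(p[1],p[0]),k.mean())
a=cv2.cvtColor(f,cv2.COLOR_RGB2BGR)[180:250,350:420]; b=cv2.cvtColor(c["side"]["frame"],cv2.COLOR_RGB2BGR)[260:345,275:345]
d=cv2.cvtColor(f,cv2.COLOR_RGB2BGR)[115:200,225:295]
rs=lambda q:cv2.resize(q,(400,400),interpolation=cv2.INTER_CUBIC)
# px scale: a: 400/70; b: x 400/70,y 400/85
cv2.imwrite("pics/z.png",np.hstack([rs(a),rs(b)]))
E
```

```text
top
 (np.int32(1555), array([107.,  48.]), 867.8, 394.1, 151, 118, np.float64(0.168))
 (np.int32(201), array([446.,  46.]), 878.3, -473.9, 132, 17, np.float64(-1.18))
 (np.int32(575), array([395., 145.]), 619.5, -345.0, 140, 27, np.float64(-0.153))
 (np.int32(867), array([254., 144.]), 611.8, 10.4, 110, 50, np.float64(-0.189))
 (np.int32(529), array([125., 192.]), 475.8, 331.6, 130, 99, np.float64(0.029))
side
 (np.int32(1196), array([165.,  59.]), 1070.3, 1884.8, 1475, 286, np.float64(1.247))
 (np.int32(409), array([270., 132.]), 874.6, 420.4, 354, 101, np.float64(0.918))
 (np.int32(318), array([224., 155.]), 609.4, 304.7, 188, 44, np.float64(1.065))
 (np.int32(771), array([184., 170.]), 456.4, 285.2, 142, 141, np.float64(0.045))
 (np.int32(2063), array([320., 234.]), 572.8, -141.3, 536, 298, np.float64(-0.845))
 (np.int32(376), array([279., 193.]), 611.4, 11.4, 108, 49, np.float64(-0.189))
 (np.int32(517), array([484., 225.]), 928.9, -381.8, 248, 99, np.float64(0.457))
 (np.int32(150), array([301., 238.]), 534.6, -173.8, 44, 32, np.float64(0.861))
 (np.int32(694), array([392., 281.]), 600.8, -377.0, 136, 28, np.float64(-0.142))
[ 50  14 166] [33 95 86] [33 94 87]
edge x=0.5043+0.0827*y 0.8163265306122449
```

View pics/z.png

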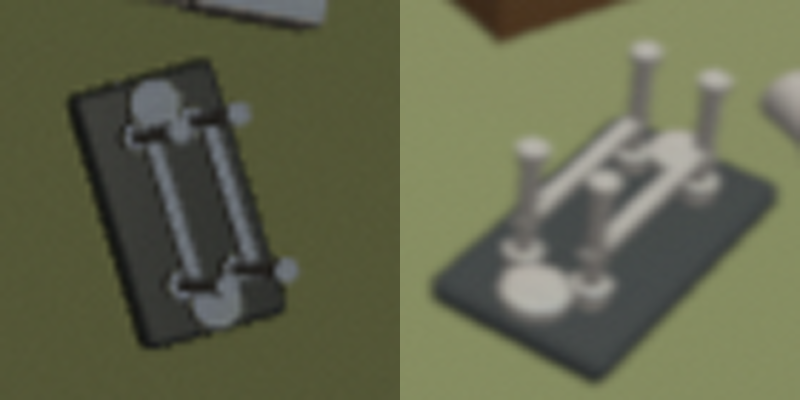

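Crop (left top view, right side view): the post heads in the top view are at about (392,200), (400,227), (382,202), (390,230); in the side view at (318,270), (330,277), (298,291), (311,299).

Run:
```python
from h import *
c={n:env.camera(n) for n in("top","side")}
H={"top":[(392,199.8),(381.9,202.4),(400.4,227.2),(390.1,230.2)],"side":[(330.1,276.6),(318.2,270.2),(310.9,298.7),(298.3,291.5)]}
for n in H:
    w=np.array([back(c[n],u,v,.08)[:2] for u,v in H[n]]); d=w[0]+w[1]-w[2]-w[3]
    print(n,np.round(w,4).tolist(),"ctr",w.mean(0).round(4),"yaw",round(np.arctan2(d[1],d[0]),3),np.linalg.norm(d)/2,np.linalg.norm(w[0]-w[1]))
# foot in top: dark blob
n="top";g=c[n]["frame"]
r=[x for x in env.cut_out(n,"stand")]
for x in r[:2]: print(x["p"],np.array(x["extent"])*[512,384,512,384])
h=cv2.cvtColor(g,cv2.COLOR_RGB2HSV); m=np.zeros((384,512),np.uint8)
s=(h[180:250,350:420,1]<70); m[180:250,350:420]=s
q=max(cv2.findContours(m,0,2)[0],key=cv2.contourArea)[:,0,:]
w=np.array([back(c[n],u,v,.014)[:2] for u,v in q]); print("foot",cv2.minAreaRect((w*1000).astype(np.float32)))
```

```text
top [[0.4772, -0.325], [0.4703, -0.3007], [0.4121, -0.3446], [0.4044, -0.32]] ctr [ 0.441  -0.3225] yaw 0.288 0.06833817822719275 0.0252186216614412
side [[0.4787, -0.3226], [0.4718, -0.2974], [0.4131, -0.3438], [0.4055, -0.3184]] ctr [ 0.4423 -0.3206] yaw 0.309 0.06924187191106561 0.026172724812691003
0.64 [379.8528 216.      43.1104  46.8096]
foot ((442.8596496582031, -324.0743713378906), (119.30230712890625, 77.75528717041016), 16.954978942871094)
```

Both cameras agree. Plate centre is (0.6116, 0.011), yaw -0.189. The front edge is x = 0.5043 + 0.083y. The stand is at (0.4417, -0.3215), yaw ≈ 0.30. Next I move above a point 15 mm behind the plate centre with the fingers shut.

send_rows([
  [[0,1.7,-2.7,0,0,0,0.014],[0,1.7,-2.7,0,0,0,0.014],[0,1.7,-2.7,0,0,0,0.014],[0,1.7,-2.7,0,0,0,0.014],[0,1.7,-2.7,0,0,0,0.014],[0,1.7,-2.7,0,0,0,0.014],[0,1.7,-2.7,0,0,0,0.014],[0,1.7,-2.7,0,0,0,0.014],[0,1.7,-2.7,0,0,0,0.014],[0,1.7,-2.7,0,0,0,0.014]],
], squeeze=30)

```text
clock: 3.0
eef_pos: [0.4529, 0.2867, 0.2314]
eef_rot: [0.163, 0.987, 0.0, 0.0]
ft_force: [0.8, -0.0, 0.0]
grip_width: 0.002
```

send_rows([
  [[0,1.7,-2.7,-1.3,0,0,0.014],[0,1.7,-2.7,-1.3,0,0,0.014],[0,1.7,-2.7,-1.3,0,0,0.014],[0,1.7,-2.7,-1.3,0,0,0.014],[0,1.7,-2.7,-1.3,0,0,0.014],[0,1.7,-2.7,-1.3,0,0,0.014],[0,1.7,-2.7,-1.3,0,0,0.014],[0,1.7,-2.7,-1.3,0,0,0.014],[0,1.7,-2.7,-1.3,0,0,0.014],[0,1.7,-2.7,-1.3,0,0,0.014]],
])

```text
clock: 4.25
eef_pos: [0.623, 0.0166, 0.101]
eef_rot: [0.094, 0.996, 0.0, 0.0]
ft_force: [-0.7, -0.5, -0.4]
grip_width: 0.003
```

send_rows([
  [[0,0.15,-0.4,-1.2,0,0,0],[0,0.15,-0.4,-1.2,0,0,0],[0,0,0,-1.0,0,0,0],[0,0,0,-0.8,0,0,0],[0,0,0,-0.3,0,0,0],[0,0,0,-0.3,0,0,0],[0,0,0,0,0,0,0]],
])

```text
clock: 5.12
eef_pos: [0.6255, 0.0097, 0.0534]
eef_rot: [0.094, 0.996, 0.0, 0.0]
ft_force: [-0.6, 0.5, -0.2]
grip_width: 0.001
```

send_rows([
  [[0,0,0,-0.2,0,0,0],[0,0,0,-0.15,0,0,0],[0,0,0,-0.1,0,0,0],[0,0,0,0,0,0,0]],
])

```text
clock: 5.62
eef_pos: [0.6253, 0.0096, 0.0487]
eef_rot: [0.094, 0.996, 0.0, -0.0]
ft_force: [-0.0, -0.2, -0.2]
grip_width: -0.002
```

send_rows([
  [[0,0,0,-0.05,0,0,0],[0,0,0,-0.05,0,0,0],[0,0,0,0,0,0,0]],
])

```text
clock: 6.0
eef_pos: [0.6259, 0.0095, 0.0486]
eef_rot: [0.094, 0.996, -0.0, 0.001]
ft_force: [-1.5, -0.2, 4.7]
grip_width: 0.0
```

send_rows([
  [[0,0,0,-0.05,0,0,0],[0,-0.3,0.02,0,0,0,0],[0,-0.5,0.04,0,0,0,0],[0,-0.6,0.05,0,0,0,0],[0,-0.6,0.05,0,0,0,0],[0,-0.6,0.05,0,0,0,0],[0,-0.6,0.05,0,0,0,0],[0,-0.5,0.04,0,0,0,0],[0,-0.3,0.02,0,0,0,0],[0,0,0,0,0,0,0]],
])

```text
clock: 7.25
eef_pos: [0.5867, 0.0127, 0.0485]
eef_rot: [0.094, 0.996, 0.0, 0.002]
ft_force: [-0.4, 0.1, 7.2]
grip_width: -0.0
```

Run:
```python
from h import *
print(env.read_state()["ft_force"])
for n in("top","side"):
    c=env.camera(n); cv2.imwrite(f"pics/{n}2.png",cv2.cvtColor(c["frame"],cv2.COLOR_RGB2BGR))
    for o in brass(n,.0485,c):
        if 450<o[2]<650 and abs(o[3])<100: print(n,o)
a=cv2.imread("pics/top2.png")[100:230,190:330]; b=cv2.imread("pics/side2.png")[120:250,200:340]
cv2.imwrite("pics/v2.png",cv2.resize(np.hstack([a,b]),None,fx=2.8,fy=2.8,interpolation=3))
```

```text
[-0.40950629  0.05857449  7.23337343]
side (np.int32(360), array([266., 197.]), 573.3, 14.5, 109, 48, np.float64(-0.183))
```

View pics/v2.png

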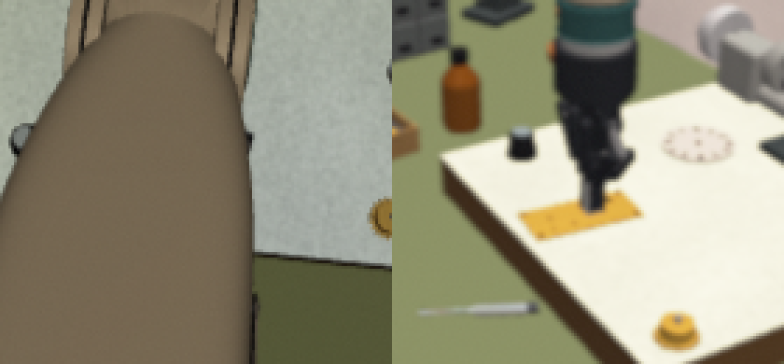

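The side view shows the plate following the shut fingertips 1:1, now at (0.573, 0.0145). The arm blocks the top view. 50 mm remain.

send_rows([
  [[0,-0.3,0.02,0,0,0,0],[0,-0.6,0.05,0,0,0,0],[0,-0.7,0.06,0,0,0,0],[0,-0.7,0.06,0,0,0,0],[0,-0.7,0.06,0,0,0,0],[0,-0.7,0.06,0,0,0,0],[0,-0.6,0.05,0,0,0,0],[0,-0.5,0.04,0,0,0,0],[0,-0.2,0.01,0,0,0,0],[0,0,0,0,0,0,0]],
])

```text
clock: 8.6
eef_pos: [0.5369, 0.0167, 0.0485]
eef_rot: [0.094, 0.996, 0.0, 0.002]
ft_force: [0.2, -0.3, 7.5]
grip_width: 0.003
```

Run:
```python
from h import *
print(env.read_state()["ft_force"])
c=env.camera("side")
for o in brass("side",.0485,c):
    if 420<o[2]<650 and abs(o[3])<100: print(o, "edge dist", ((o[2]/1000-.5043)*.9966-o[3]/1000*.0824))
```

```text
[ 0.22766578 -0.27848948  7.47284708]
```

send_rows([
  [[0,0,0,0.1,0,0,0],[0,0,0,0.3,0,0,0],[0,0,0,1,0,0,0],[0,0,0,2,0,0,0],[8.5,0,0,3,0,0,0],[8.5,0,0,2,0,0,0],[8.5,-1.5,0.3,0,0,0,0],[8.5,-2.0,0.4,0,0,0,0],[8.5,-1.5,0.2,0,0,0,0],[8.5,0,0,0,0,0,0]],
])

```text
clock: 9.9
eef_pos: [0.483, 0.0262, 0.1303]
eef_rot: [0.094, 0.996, -0.0, -0.001]
ft_force: [0.4, 0.2, 0.5]
grip_width: 0.991
```

Run:
```python
from h import *
c=env.camera("side"); f=c["frame"]; a=f[160:250,200:330]
cv2.imwrite("pics/v3.png",cv2.cvtColor(cv2.resize(a,None,fx=6,fy=6,interpolation=3),cv2.COLOR_RGB2BGR))
h=cv2.cvtColor(f,cv2.COLOR_RGB2HSV)
for vlo in (140,160,180):
    m=cv2.inRange(h,(13,110,vlo),(30,255,255)); m[:165]=0;m[225:]=0;m[:,:200]=0;m[:,300:]=0
    q=max(cv2.findContours(m,0,2)[0],key=cv2.contourArea)[:,0,:]
    w=np.array([back(c,u,v,.0485)[:2] for u,v in q]); print(cv2.minAreaRect((w*1000).astype(np.float32)))
C=np.array([.5235,.0185]);
```

```text
((521.02978515625, 20.00127410888672), (58.59148406982422, 111.91947174072266), 80.67550659179688)
((521.0967407226562, 20.96221923828125), (55.94922637939453, 111.57460021972656), 82.16940307617188)
((521.6228637695312, 20.051198959350586), (51.21419143676758, 110.88146209716797), 80.27497100830078)
```

View pics/v3.png

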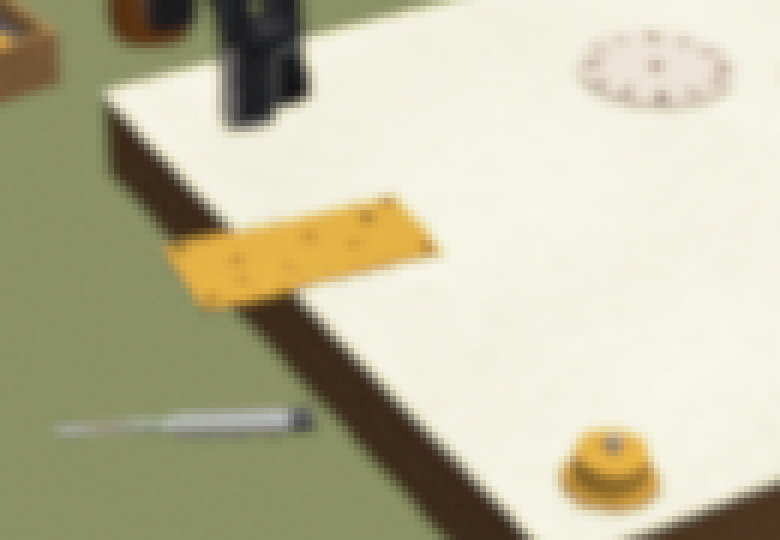

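The plate overhangs by about 40 mm: centre (0.5216, 0.020), 16 mm in from the edge, yaw -0.17 to -0.19. The TCP is already over the overhang. I descend with the fingers open, then close.

send_rows([
  [[8.5,0,0,-1.5,0,0,0.005],[8.5,0.05,0,-2,0,0,0.005],[8.5,0,0,-2,0,0,0],[8.5,0,0,-1.5,0,0,0],[8.5,0,0,-1.5,0,0,0],[8.5,0,0,-1.2,0,0,0],[8.5,0,0,-0.7,0,0,0],[8.5,0,0,-0.3,0,0,0],[8.5,0,0,0,0,0,0]],
])

```text
clock: 11.08
eef_pos: [0.4861, 0.0259, 0.0244]
eef_rot: [0.089, 0.996, -0.0, 0.0]
ft_force: [0.5, 0.4, 0.2]
grip_width: 0.992
```

Run:
```python
from h import *
c=env.camera("side"); f=c["frame"]; a=f[150:240,190:320]
cv2.imwrite("pics/v4.png",cv2.cvtColor(cv2.resize(a,None,fx=6,fy=6,interpolation=3),cv2.COLOR_RGB2BGR))
```

```text
(no output)
```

View pics/v4.png

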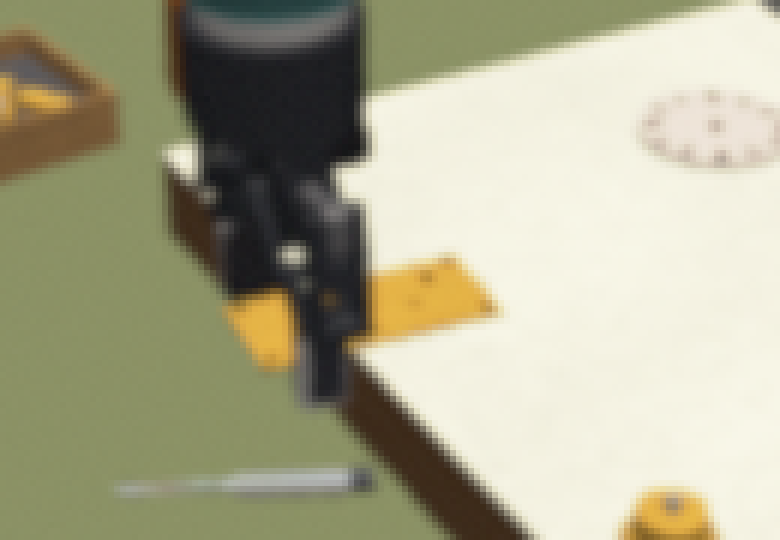

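The fingers straddle the overhang and clear the board. I shift 3 mm away from the edge for margin, then close.

send_rows([
  [[8.5,-0.3,0.05,0,0,0,0],[7,0,0,0,0,0,0],[6,0,0,0,0,0,0],[5.5,0,0,0,0,0,0],[5,0,0,0,0,0,0],[4.5,0,0,0,0,0,0],[4.5,0,0,0,0,0,0],[4.5,0,0,0,0,0,0]],
], squeeze=50)

```text
clock: 12.12
eef_pos: [0.4831, 0.0263, 0.0245]
eef_rot: [0.089, 0.996, 0.0, 0.0]
ft_force: [-1.7, 0.7, 3.2]
grip_width: 0.584
```

send_rows([
  [[4.5,0,0,0.2,0,0,0],[4.5,0,0,0.3,0,0,0],[4.5,0,0,0.5,0,0,0],[4.5,0,0,0.5,0,0,0],[4.5,0,0,0,0,0,0]],
])

```text
clock: 12.75
eef_pos: [0.4835, 0.0263, 0.0399]
eef_rot: [0.089, 0.996, 0.0, 0.001]
ft_force: [-0.4, 0.9, -1.7]
grip_width: 0.585
```

Run:
```python
from h import *
c=env.camera("side"); f=c["frame"]; a=f[150:240,190:320]
cv2.imwrite("pics/v5.png",cv2.cvtColor(cv2.resize(a,None,fx=6,fy=6,interpolation=3),cv2.COLOR_RGB2BGR))
```

```text
(no output)
```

View pics/v5.png

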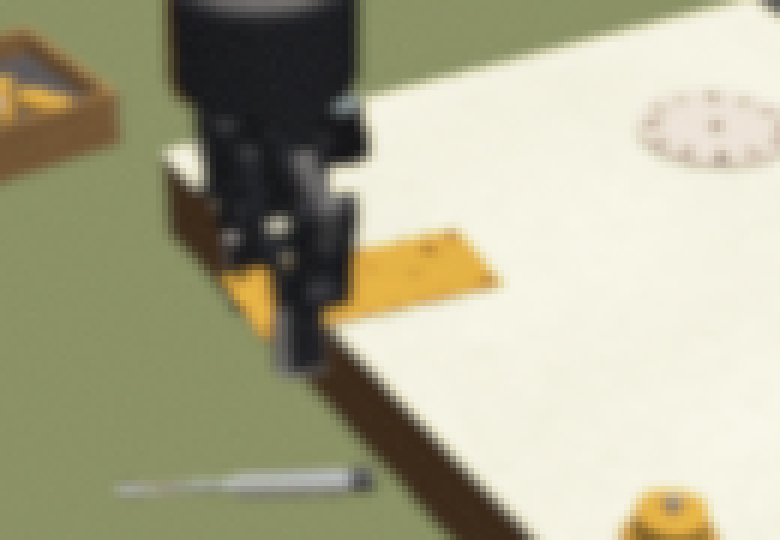

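The plate is lifted, still about level. I raise further and carry it to the stand.

send_rows([
  [[4.5,0,0,0.8,0,0,0],[4.5,0,0,1.5,0,0,0],[4.5,0,0,1.5,0,0,0],[4.5,0,0,1.5,0,0,0],[4.5,0,0,1.5,0,0,0],[4.5,0,0,0.7,0,0,0],[4.5,0,-0.5,0,0,0,0],[4.5,-0.2,-1.0,0,0,0,0.02],[4.5,-0.4,-1.5,0,0,0,0.02],[4.5,-0.4,-1.7,0,0,0,0.024]],
])

```text
clock: 14.05
eef_pos: [0.472, -0.0211, 0.1135]
eef_rot: [0.057, 0.998, 0.0, -0.001]
ft_force: [-0.4, -1.3, -0.9]
grip_width: 0.586
```

send_rows([
  [[4.5,-0.4,-1.7,0,0,0,0.024],[4.5,-0.4,-1.8,0,0,0,0.024],[4.5,-0.4,-1.8,0,0,0,0.024],[4.5,-0.4,-1.8,0,0,0,0.024],[4.5,-0.4,-1.8,0,0,0,0.024],[4.5,-0.4,-1.8,0,0,0,0.024],[4.5,-0.4,-1.8,0,0,0,0.024],[4.5,-0.4,-1.8,0,0,0,0.024],[4.5,-0.4,-1.8,0,0,0,0.024],[4.5,-0.4,-1.8,0,0,0,0.024]],
])

```text
clock: 15.3
eef_pos: [0.4319, -0.2001, 0.1135]
eef_rot: [-0.063, 0.998, 0.0, -0.001]
ft_force: [0.3, 0.3, -0.2]
grip_width: 0.585
```

send_rows([
  [[4.5,-0.4,-1.8,0,0,0,0.025],[4.5,-0.4,-1.8,0,0,0,0.025],[4.5,-0.4,-1.7,0,0,0,0.025],[4.5,-0.4,-1.7,0,0,0,0.025],[4.5,-0.4,-1.7,0,0,0,0.025],[4.5,-0.4,-1.4,0,0,0,0.025],[4.5,-0.3,-1.1,0,0,0,0.02],[4.5,0,-0.6,0,0,0,0],[4.5,0,0,0,0,0,0]],
])

```text
clock: 16.42
eef_pos: [0.4057, -0.3178, 0.1139]
eef_rot: [-0.147, 0.989, 0.0, -0.0]
ft_force: [0.2, -0.4, -0.6]
grip_width: 0.587
```

Run:
```python
from h import *
z=.138
s=env.read_state(); print(s["eef_pos"],s["eef_rot"],s["ft_force"])
for n in("top","side"):
    c=env.camera(n); cv2.imwrite(f"pics/{n}6.png",cv2.cvtColor(c["frame"],cv2.COLOR_RGB2BGR))
    for o in brass(n,z,c):
        if 300<o[2]<560 and -500<o[3]<-200: print(n,o)
a=cv2.imread("pics/top6.png")[170:290,320:450]; b=cv2.imread("pics/side6.png")[220:340,255:385]
cv2.imwrite("pics/v6.png",cv2.resize(np.hstack([a,b]),None,fx=3,fy=4,interpolation=3))
```

```text
[ 0.40565748 -0.31777762  0.1139021 ] [-1.46638823e-01  9.89190035e-01  2.96111467e-04 -2.05439031e-04] [ 0.20423882 -0.41229304 -0.59250336]
top (np.int32(896), array([391., 207.]), 456.1, -303.1, 89, 53, np.float64(0.29))
side (np.int32(523), array([299., 264.]), 417.2, -312.0, 61, 55, np.float64(0.305))
side (np.int32(687), array([392., 281.]), 513.0, -426.4, 112, 24, np.float64(-0.142))
```

View pics/v6.png

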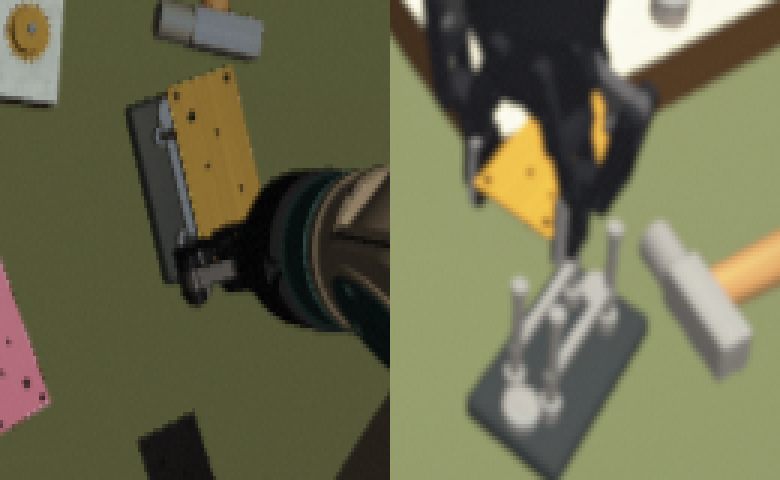

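Run:
```python
from h import *
cs=env.camera("side"); ct=env.camera("top")
C=np.array([.4442,-.3065]); yaw=.293; ex=np.array([np.cos(yaw),np.sin(yaw)]); ey=np.array([-ex[1],ex[0]])
for s in(1,-1): print("pred near",(C-.056*ex+s*.026*ey).round(4),"far",(C+.056*ex+s*.026*ey).round(4))
for z in(.13,.136,.142):
    a=back(cs,283.3,265.75,z);b=back(cs,309.3,279.5,z); print("near",z,a.round(4),b.round(4),np.linalg.norm(a-b))
# top far corners crop (168,88),(232,67)
for z in(.13,.138,.146):
    a=back(ct,320+168/3,170+88/4,z);b=back(ct,320+232/3,170+67/4,z); print("far",z,a.round(4),b.round(4),np.linalg.norm(a-b))
```

```text
pred near [ 0.3831 -0.2978] far [ 0.4903 -0.2654]
pred near [ 0.3981 -0.3476] far [ 0.5053 -0.3152]
near 0.13 [ 0.3894 -0.2924  0.13  ] [ 0.4052 -0.343   0.13  ] 0.05307531024617151
near 0.136 [ 0.3852 -0.2974  0.136 ] [ 0.4009 -0.3474  0.136 ] 0.052371559153669485
near 0.142 [ 0.3811 -0.3025  0.142 ] [ 0.3965 -0.3518  0.142 ] 0.051667808061167476
far 0.13 [ 0.4906 -0.2707  0.13  ] [ 0.5037 -0.3192  0.13  ] 0.050264037503886264
far 0.138 [ 0.4898 -0.2682  0.138 ] [ 0.5028 -0.3162  0.138 ] 0.04978506885010678
far 0.146 [ 0.4891 -0.2656  0.146 ] [ 0.502  -0.3132  0.146 ] 0.04930610019632733
```

send_rows([
  [[4.5,-0.1,-0.4,0,0,0,0.003],[4.5,-0.1,-0.6,0,0,0,0.003],[4.5,-0.05,-0.4,-0.5,0,0,0],[4.5,0,0,-1,0,0,0],[4.5,0,0,-1,0,0,0],[4.5,0,0,-1,0,0,0],[4.5,0,0,-0.8,0,0,0],[4.5,0,0,-0.4,0,0,0],[4.5,0,0,-0.2,0,0,0],[4.5,0,0,0,0,0,0]],
])

```text
clock: 17.88
eef_pos: [0.4035, -0.3317, 0.0654]
eef_rot: [-0.15, 0.989, -0.0, 0.0]
ft_force: [-0.1, 0.1, -0.3]
grip_width: 0.58
```

Run:
```python
from h import *
s=env.read_state(); print(s["eef_pos"],s["ft_force"])
for n in("top","side"):
    c=env.camera(n); cv2.imwrite(f"pics/{n}7.png",cv2.cvtColor(c["frame"],cv2.COLOR_RGB2BGR))
    for o in brass(n,.0875,c):
        if 300<o[2]<560 and -500<o[3]<-200: print(n,o)
    if n=="top":
        o=[o for o in brass(n,.0875,c) if 300<o[2]<560 and -400<o[3]<-200][0]
        e=np.array([np.cos(o[6]),np.sin(o[6])]); print("ctr",np.array([o[2],o[3]])+(o[4]/2-56)*e)
a=cv2.imread("pics/top7.png")[170:290,320:450]; b=cv2.imread("pics/side7.png")[220:340,255:385]
cv2.imwrite("pics/v7.png",cv2.resize(np.hstack([a,b]),None,fx=3,fy=4,interpolation=3))
```

```text
[ 0.40350227 -0.3317211   0.06540294] [-0.14754956  0.10590933 -0.27691999]
top (np.int32(794), array([390., 209.]), 453.9, -317.6, 89, 53, np.float64(0.297))
ctr [ 442.90348438 -320.96550802]
side (np.int32(530), array([302., 290.]), 414.4, -325.5, 57, 55, np.float64(0.32))
```

View pics/v7.png

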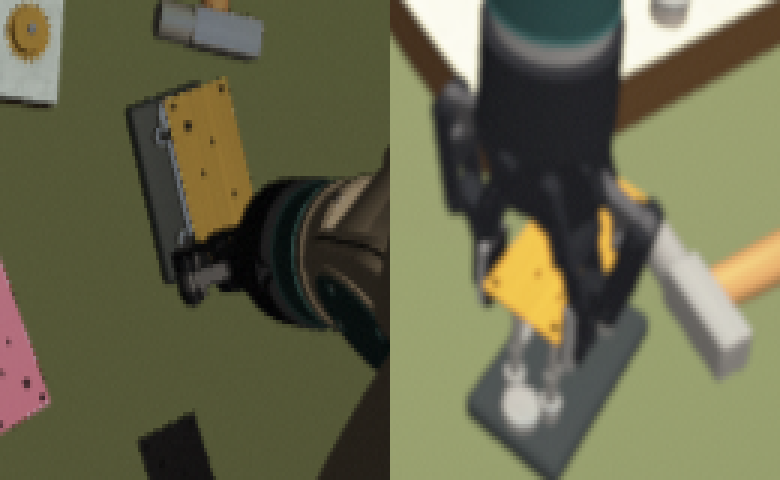

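Plate is centred to about 1 mm and sits about 6 mm above the heads. I lower it gently.

send_rows([
  [[4.5,-0.1,-0.05,-0.1,0,0,0],[4.5,0,0,-0.15,0,0,0],[4.5,0,0,-0.1,0,0,0],[4.5,0,0,-0.05,0,0,0],[4.5,0,0,0,0,0,0]],
])

```text
clock: 18.6
eef_pos: [0.4023, -0.3321, 0.0612]
eef_rot: [-0.15, 0.989, 0.0, -0.0]
ft_force: [-1.0, 0.4, -1.9]
grip_width: 0.587
```

send_rows([
  [[4.5,0,0,-0.1,0,0,0],[4.5,0,0,-0.05,0,0,0],[4.5,0,0,0,0,0,0]],
])

```text
clock: 18.98
eef_pos: [0.4024, -0.3321, 0.0598]
eef_rot: [-0.15, 0.989, 0.0, -0.0]
ft_force: [-0.3, 0.4, -0.4]
grip_width: 0.589
```

send_rows([
  [[4.5,0,0,-0.05,0,0,0],[4.5,0,0,-0.05,0,0,0],[4.5,0,0,0,0,0,0]],
])

```text
clock: 19.35
eef_pos: [0.4025, -0.3322, 0.0589]
eef_rot: [-0.15, 0.989, -0.0, 0.0]
ft_force: [-0.3, 0.6, 0.0]
grip_width: 0.589
```

send_rows([
  [[4.5,0,0,-0.05,0,0,0],[4.5,0,0,-0.05,0,0,0],[4.5,0,0,0,0,0,0]],
])

```text
clock: 19.73
eef_pos: [0.4025, -0.3323, 0.0588]
eef_rot: [-0.15, 0.989, -0.0, 0.0]
ft_force: [-2.2, 1.4, 6.9]
grip_width: 0.589
```

Contact at 7 N. I open gradually and withdraw upward.

send_rows([
  [[5.1,0,0,0.03,0,0,0],[5.3,0,0,0,0,0,0],[5.6,0,0,0,0,0,0],[6.2,0,0,0,0,0,0],[7,0,0,0,0,0,0],[8.5,0,0,0,0,0,0],[8.5,0,0,0,0,0,0],[8.5,0,0,0,0,0,0]],
], squeeze=20)

```text
clock: 20.72
eef_pos: [0.4024, -0.3321, 0.0581]
eef_rot: [-0.15, 0.989, -0.0, 0.0]
ft_force: [0.5, 0.3, -0.3]
grip_width: 0.994
```

send_rows([
  [[8.5,0,0,0.5,0,0,0],[8.5,0,0,1,0,0,0],[8.5,0,0,1.5,0,0,0],[8.5,0,0,2,0,0,0],[8.5,0,0,3,0,0,0],[8.5,0,0,3,0,0,0],[8.5,-1,2,2,0,0,0],[8.5,-1,4,0,0,0,0],[8.5,0,4,0,0,0,0],[8.5,0,4,0,0,0,0]],
])

```text
clock: 21.98
eef_pos: [0.3825, -0.1913, 0.1895]
eef_rot: [-0.15, 0.989, -0.001, 0.001]
ft_force: [1.0, 0.6, 0.4]
grip_width: 0.998
```

send_rows([
  [[8.5,0,4,0,0,0,0],[8.5,0,4,0,0,0,0],[8.5,0,4,0,0,0,0],[8.5,0,4,0,0,0,0],[8.5,0,3,0,0,0,0],[8.5,0,0,0,0,0,0]],
])

```text
clock: 22.72
eef_pos: [0.3824, -0.0008, 0.1892]
eef_rot: [-0.152, 0.988, -0.0, 0.001]
ft_force: [0.4, -0.9, -0.3]
grip_width: 0.997
```

Run:
```python
from h import *
s=env.read_state(); print(s["eef_pos"],s["ft_force"])
for n in("top","side"):
    c=env.camera(n); cv2.imwrite(f"pics/{n}8.png",cv2.cvtColor(c["frame"],cv2.COLOR_RGB2BGR))
    for o in brass(n,.0825,c):
        if 300<o[2]<560 and -500<o[3]<-200: print(n,o)
a=cv2.imread("pics/top8.png")[170:290,320:450]; b=cv2.imread("pics/side8.png")[220:340,255:385]
cv2.imwrite("pics/v8.png",cv2.resize(np.hstack([a,b]),None,fx=3,fy=4,interpolation=3))
```

```text
[ 0.38240126 -0.00080078  0.18918135] [ 0.44171617 -0.90801837 -0.25605989]
top (np.int32(1057), array([391., 215.]), 441.3, -321.4, 114, 54, np.float64(0.293))
side (np.int32(3499), array([317., 254.]), 507.6, -206.8, 504, 372, np.float64(-0.844))
side (np.int32(150), array([301., 238.]), 505.5, -205.5, 41, 30, np.float64(0.861))
```

View pics/v8.png

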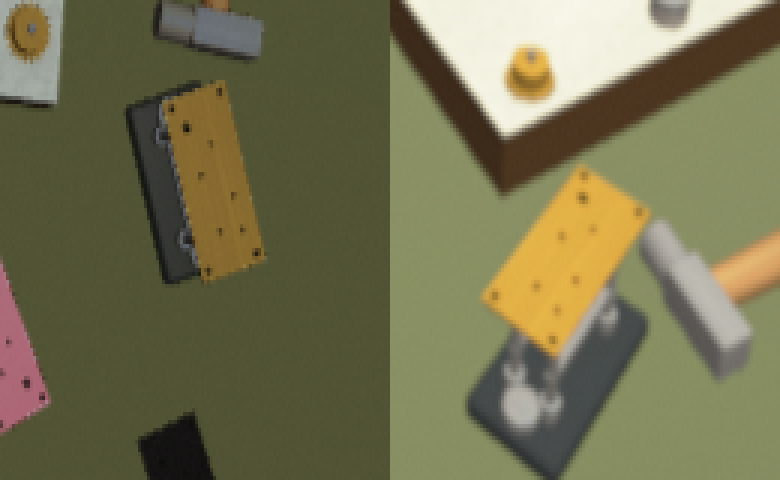

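The plate lies flat on the posts with its centre at (0.4413, -0.3214), yaw 0.293. The stand is at (0.4417, -0.3215), yaw 0.298. The gripper is clear, so I hand in.

```bash
python3 -c "
from rig import env
print(env.hand_in())"
```

```text
the job is handed in; nothing more can be done
None
```

The brass plate is lying flat and released on the four posts of the stand, and the job is handed in; no verdict came back.

**Slide:** I pressed with the shut fingertips at about 7 N and slid the plate until it overhung the front edge by about 40 mm, with its centre still 16 mm in on the board.

**Lift and placing:** I gripped it by its long edges at 50 N, lifted it and carried it over. I lowered it in sub-millimetre steps at the end until it touched the posts at about 7 N, then opened slowly and withdrew. The clock read about 23 s.

**Last checks:**
- **Position:** the top camera put the plate about 0.5 mm and 0.005 rad off the stand pose I had measured earlier.
- **Flatness:** both views show it flat on the posts.
- **Gripper:** it is clear, with wrist force near zero.
- **Other things:** the barrel and hammer look unmoved in the last views. I did not re-measure the other objects at the end.
- **Not confirmed:** in the final picture the side camera's colour mask for the plate merged with the board's brown side. The fitted position therefore rests on the top camera and the side view by eye.

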